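# Fit a keyed polarising filter cell to a light base and hold it home

## Task

Take the larger of the two knurled filter cells from the cork-lined rest and set it on the upright barrel of the grey light base, then, without forcing it, turn it clockwise (seen from above) until its hidden keyways drop over the barrel's two pins. Push it fully home on its seat against the spring and finish while still gripping it and holding it down, so that I can tighten the clamp screw; leave the smaller cell and everything else where they are.

Things in the scene. Friction and masses are not known exactly. Their poses are not given: they have to be found in the camera images.
- large_cell: larger filter cell, loose, black, 0.11 kg, upright on the rest, 48 mm high. Origin: centre of underside, z up its axis. Skirt 56 mm dia, open below: bore 39.4 mm dia, 30 mm deep. In the bore two opposite keyways, 9 mm wide, 20 mm deep from the lower rim, not seen or marked outside; the axes do not tell their direction: feel for it, they catch within about 0.08 rad either way
- cell_grip (a point): on the large cell's axis, 38 mm above its origin: mid-height of its solid knurled head (60 mm dia, from 30 to 46 mm), the place to grip. From the yaw at which the cell lies at the start (world frame) it must turn 0.15 to 1.35 rad clockwise, seen from above, for keyways and pins to meet
- small_cell: the smaller filter cell, loose, black, 43 mm diameter over its knurled head, 34 mm high, standing on the rest about 97 mm from the larger one. Origin: centre of its underside. Not to be moved
- filter_rest: shallow wooden tray with cork floor, fixed, 100 (its x) by 196 (its y) by 12 mm high, floor 6 mm above the worktop; the two cells stand 48 mm either side of its middle along its y (up to 8 mm off its y axis), either way round. Origin: centre of its underside
- light_base: grey light base, fixed, 150 (x) by 120 (y) mm, top of the case at 50 mm, control strip towards its -x end. Origin: on the worktop, on the barrel's axis. Round the barrel's foot a seat 58 mm above the origin: fully home the cell's origin is there. Clamp band of 62 mm dia round it, small screw on its +y side, all below 60 mm
- barrel_top (a point): centre of the barrel's top face, 86 mm above the worktop. Barrel: upright, 36 mm dia, tapering to 28 mm over the top 7 mm. Two opposite pins 5 mm thick reach 23 mm from its axis along the base's +x and -x, upper side at 74.5 mm: the cell's lower rim rests there until the keyways meet the pins, then it drops 12.5 mm to the spring ring, and 4 mm more to home
- spring_ring (a joint): how far the steel spring ring round the foot of the barrel is pressed down, m: 0 = up, its top 62 mm above the base's origin; 0.004 = level with the seat, cell fully home. It pushes back with about 4.5 N at 0 and 10.5 N at 0.004, so the cell rises again when it is let go
- tweezers: steel tweezers, 124 mm, lying loose on the worktop; bystander
- eraser: white eraser, 56 mm, lying loose on the worktop; bystander
- ethanol_bottle: amber bottle with black cap, 149 mm high, standing loose on the worktop to the left of the rest; bystander

How it is judged (in metres and radians):
On the way, in this order (a step that is already met when the one before it is completed fails the run):
1. the larger cell is lifted off the rest (height (world z) of large_cell above 0.035 m and contact force between large_cell and filter_rest below 0.05 N), for 0.1 s.
2. the larger cell is on the barrel with its keyways dropped over the pins (horizontal distance between large_cell and light_base below 0.004 m and z of large_cell in the frame of light_base below 0.069 m), for 0.1 s.
At the end, for the whole second after the job is handed in: Larger cell upright on the barrel (3.5 mm, 0.06 rad), keyways over the pins, rim within 1.5 mm of the seat, spring ring pressed 2.8 mm or more of 4; at rest, still gripped and held down by the fingers through the last second; smaller cell not shifted by 15 mm (value of joint spring_ring above 0.0028 m and z of large_cell in the frame of light_base below 0.0595 m and horizontal distance between large_cell and light_base below 0.0035 m and angle between large_cell's own z axis and vertical below 0.06 rad and contact force between the fingers and large_cell above 2 N and linear speed of large_cell below 0.02 m/s and distance of small_cell from where it was at the start of the episode below 0.015 m); the arm keeps its last pose, push and grip.
It fails at once if the cell is forced against the light base (more than 80 N) (contact force between large_cell and light_base above 80 N).
It fails at once if the smaller cell is shifted by 15 mm or more (distance of small_cell from where it was at the start of the episode above 0.015 m).
It fails at once if the tweezers, eraser or bottle are shifted by 30 mm or more (distance of any of tweezers, eraser, ethanol_bottle from where it was at the start of the episode above 0.03 m).
It also fails if it takes over 45 s, if anything falls off the work surface, if the arm or the gripper's body presses on something with over 40 N, if the wrist force passes 120 N, or if a joint passes its speed limit or range.

## Robot

A 6-joint arm with a two-finger parallel gripper is mounted at the origin on the work surface; the furniture and walls round the work are solid. World frame = base frame: x ahead of the robot, y to its left, z up, the work surface at z = 0. Lengths are in mm, angles in rad, forces in N, time in s.
With the tool pointing down it reaches from about 350 to 975 mm from the base axis. Payload 7.1 kg.
Tool frame: the origin (TCP) lies midway between the tips of the shut fingers; the grasp point (between the pads) lies 19 mm behind it; z points along the fingers, x is the direction in which the jaws open and shut, and the axes are right-handed (so a half turn about z gives the same grasp; the last joint's range is limited). The gripper opens to 88 mm and grips with 3 to 60 N. Pads are 20 mm wide; open, the fingers measure 115 mm over their backs; the gripper's body (75 mm by 178 mm) begins 61 mm behind the grasp point.
Start: joints at [-1.363, 0.423, 1.63, -0, 1.089, -0.019], TCP at [140.557, -608.973, 222.675] pointing down, gripper open.
Joint ranges: [-3, 3], [-0.9, 2.11], [0.09, 2.58], [-1.31, 4.45], [0.11, 2.69], [-2.54, 2.54]. Speed limits (rad/s): [2.39, 2.39, 3.01, 3.14, 3.14, 3.14].

## Interface

Orientations are given as a rotation vector (axis times angle).
In Python, from workcell import telemetry, imaging, ticket gives the robot as it stands.
- The arm moves only by the tool jog_arm, never from a script. Its arguments are lists of equal length, an entry for each row: "travel": the shift along the world's x, y, z in units of 400 mm (1.0 is 400 mm), a list of three; "dr": the turn, a rotation vector about the world's x, y, z in units of 90 degrees (1.0 is 90 degrees), a list of three. In form: {"travel": [[tx, ty, tz], ...], "dr": [[wx, wy, wz], ...]}. A call has exactly 10 rows; each row is the pose to reach, as a shift and turn from the pose measured when the call began; what a row does not reach only later rows make up. A row lasts 1/10 s, in which the tool goes at most 50 mm and 8.59 degrees, less where a joint would pass 70% of its speed; a pose out of reach is approached as far as the arm can. A call with a number of a shift or a turn outside -1 to 1 is refused whole. A call with a gripper value outside its range is refused whole. "hand" is the opening, from -1 (shut) to 1 (fully open), set as the call begins (left out, the last holds). The fingers move at their own pace and stop on an object; the grip force is fixed at half the most. Time passes only in rows, so rows that repeat a pose let the fingers close, or fill a call up. It gives the time, the measured TCP pose, the force and the opening at its end, in the units of the state.
- telemetry.get_obs(): the state, without advancing time (a new reading comes with each control period).
- imaging.get_image(name): name is "side" or "top"; returns a dict with "pixels" (384x512x3 uint8, red, green, blue), "range_z" (384x512 float32, mm along the optical axis (not along the pixel's ray), 0 where there is no reading), "fx", "fy", "cx", "cy" (pixels), "k1" (the pictures are not rectified: a ray, as slopes to the right and down, at radius r is drawn at 1 + k1 r^2 times it, then the intrinsics apply), "extrinsics" (4x4, takes a point from world to camera coordinates). Camera axes: x right, y down, z forward; pixel columns grow to the right and rows downward; lengths in mm; the calibration is good to about 2 mm. A picture is of the moment at which its call begins.
- ticket.close_job(): hands the job in, once; it reports no verdict.
The state is a dict: "t": time; "qpos": joint angles; "qvel": joint speeds; "joint_torque": joint torques, N m; "ee_pos": TCP position; "orientation": TCP orientation; "ft_force": force on the tool from outside, world axes, zero at the start; "moment": the same for the moment, N m; "width": finger opening in mm.
Only numpy, scipy, OpenCV 4.12 (cv2) and the standard library are available. Lean on these libraries where they do the work, as an engineer would, in place of code of your own. Each camera call takes 0.05 s, during which the arm holds its last target. There are 200 camera calls.

## Working session

There is one attempt and no reset: what is moved stays moved. The work goes in short steps, Python scripts to look and compute and a tool call to move; the robot and the scene stay as the last step left them, time stands still between calls to the robot, and variables do not carry over. Pictures are saved under pics/ and viewed, about 8 in all and at most 12, crops included, and the job is handed in when it is done.

Besides the shell and the picture viewer there is one more tool, called after "Emit:" by a JSON object that holds its "method" and its "body", one argument or row to a line. jog_arm: Moves the arm, as the interface text tells. Its arguments: {"type":"object","properties":{"travel":{"type":"array"},"dr":{"type":"array"},"hand":{"type":"number"}},"required":["travel","dr"]}

```bash
mkdir -p pics; cat > h.py <<'E'
import numpy as np, cv2
from workcell import telemetry, imaging, ticket
def look(n,fn=None):
    d=imaging.get_image(n)
    if fn: cv2.imwrite('pics/'+fn,cv2.cvtColor(d['pixels'],cv2.COLOR_RGB2BGR))
    return d
def cloud(d):
    z=d['range_z'].astype(float);h,w=z.shape
    u,v=np.meshgrid(np.arange(w),np.arange(h))
    a=(u-d['cx'])/d['fx'];b=(v-d['cy'])/d['fy']
    x,y=a.copy(),b.copy()
    for _ in range(8):
        s=1+d['k1']*(x*x+y*y);x,y=a/s,b/s
    P=np.stack([x*z,y*z,z],-1);T=np.array(d['extrinsics'])
    W=(P-T[:3,3])@T[:3,:3]
    W[z<=0]=np.nan
    return W
E
python3 - <<'E'
from h import *
o=telemetry.get_obs();print({k:np.round(v,3) for k,v in o.items()})
for n in('top','side'):
    d=look(n,n+'1.png');np.savez(n+'1.npz',W=cloud(d),px=d['pixels']);print(n,d['k1'],d['fx'],np.round(d['extrinsics'],3))
E
```

```text
{'t': np.float64(0.0), 'qpos': array([-1.363,  0.424,  1.631,  0.   ,  1.089, -0.019]), 'qvel': array([ 0.002, -0.001,  0.   ,  0.001,  0.001, -0.001]), 'joint_torque': array([-0.0000e+00, -5.4463e+01, -2.7367e+01,  6.4000e-02,  2.3000e-02,
       -0.0000e+00]), 'ee_pos': array([ 140.453, -608.425,  221.902]), 'orientation': array([-2.458e+00,  1.955e+00,  2.000e-03]), 'ft_force': array([ 0.499, -0.584,  0.065]), 'moment': array([-0.   ,  0.019,  0.029]), 'width': np.float64(87.922)}
top -0.1363994806793407 472.1850645301485 [[-2.50000e-02 -1.00000e+00 -3.00000e-03  2.32270e+01]
 [-9.93000e-01  2.50000e-02 -1.20000e-01  5.86089e+02]
 [ 1.20000e-01 -0.00000e+00 -9.93000e-01  1.42990e+03]
 [ 0.00000e+00  0.00000e+00  0.00000e+00  1.00000e+00]]
side -0.06828185584176985 396.94569764474255 [[ 9.610000e-01 -2.780000e-01  2.000000e-03 -5.432840e+02]
 [-1.660000e-01 -5.800000e-01 -7.980000e-01  1.747090e+02]
 [ 2.230000e-01  7.660000e-01 -6.030000e-01  1.033175e+03]
 [ 0.000000e+00  0.000000e+00  0.000000e+00  1.000000e+00]]
```

View pics/top1.png

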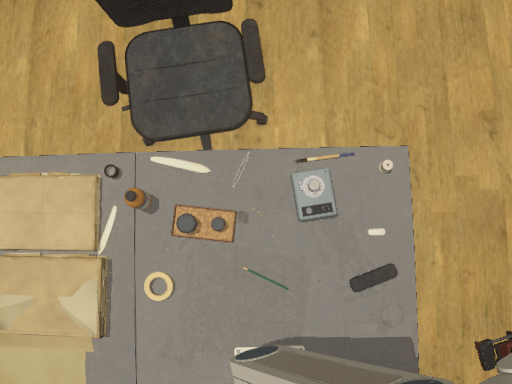

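View pics/side1.png

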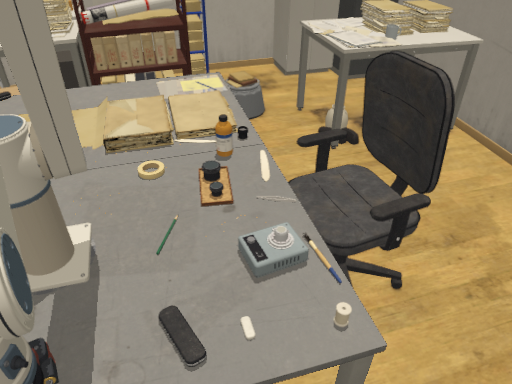

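The top view shows the large cell at about (187,223), the small cell at (219,224), the barrel at about (314,185), and the bottle at (135,198). The base's control strip faces the robot.

```bash
cat > m.py <<'E'
from h import *
from scipy.optimize import least_squares
def circ(P,r):
    # fit 2D circle centre w/ known radius to boundary of hull
    h=cv2.convexHull(P.astype(np.float32))[:,0]
    return least_squares(lambda c:np.hypot(*(h-c[:2]).T)-c[2],[*P.mean(0),r],loss='soft_l1').x
for n in('top','side'):
    W=np.load(n+'1.npz')['W'].reshape(-1,3); W=W[~np.isnan(W[:,0])]
    if n=='top':
        c={k:np.load('top1.npz')['W'][v,u] for k,(u,v) in dict(L=(187,223),S=(219,224),B=(314,185)).items()}
        print({k:np.round(v) for k,v in c.items()})
    def sel(c,r,a,b): return W[(np.hypot(W[:,0]-c[0],W[:,1]-c[1])<r)&(W[:,2]>a)&(W[:,2]<b)]
    for k,r,a,b,R in(('L',45,44,65,30),('S',35,32,48,21),('B',35,78,95,14)):
        P=sel(c[k],r,a,b);print(n,k,len(P),P.mean(0).round(1),circ(P[:,:2],R).round(1),P[:,2].max().round(1))
    P=sel(c['B'],110,42,56);R=cv2.minAreaRect(P[:,:2].astype(np.float32));print('base',R)
    P=sel((c['L']+c['S'])/2,130,3.5,15);R=cv2.minAreaRect(P[:,:2].astype(np.float32));print('rest',R)
E
python3 m.py; python3 -c "
import cv2;a=cv2.imread('pics/top1.png')[140:250,110:350];cv2.imwrite('pics/c1.png',cv2.resize(a,None,fx=3.3,fy=3.3,interpolation=2))"
```

```text
{'L': array([492., 240.,  52.]), 'S': array([488., 143.,  40.]), 'B': array([ 594., -147.,   90.])}
top L 301 [492.5 242.5  52.7] [492.6 242.6  29.3] 60.7
top S 164 [487.6 146.4  38.2] [487.6 146.7  22.1] 48.0
top B 102 [ 594.2 -146.    85.6] [ 594.5 -146.3   16.9] 91.9
base ((573.061279296875, -149.3306884765625), (149.9440155029297, 121.20713806152344), 7.987177848815918)
rest ((489.8607177734375, 193.00328063964844), (256.706787109375, 255.64012145996094), 88.85395812988281)
side L 169 [490.  238.3  51.2] [489.3 241.3  29.9] 55.7
side S 108 [486.7 144.   37.3] [486.2 145.6  21.1] 41.8
side B 117 [ 593.2 -152.1   83.8] [ 594.3 -150.2   16.6] 88.7
base ((572.1121215820312, -152.73849487304688), (149.4772491455078, 119.91545104980469), 8.392842292785645)
rest ((506.7190246582031, 184.15261840820312), (217.7593231201172, 178.22413635253906), 80.84770202636719)
```

View pics/c1.png

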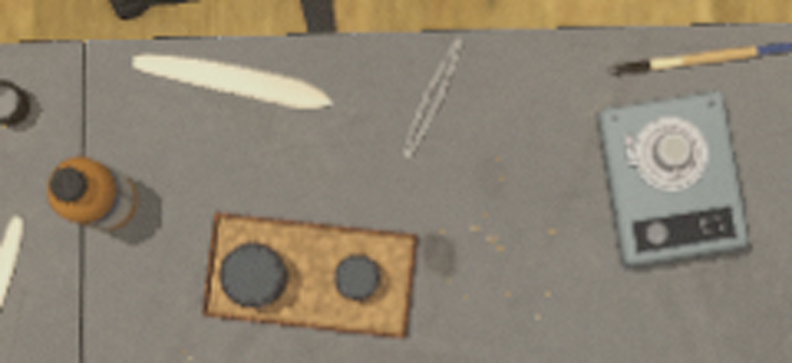

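Emit:
{"method": "jog_arm", "body": {
  "travel": [
    [0.09,0.09,0],
    [0.18,0.18,0],
    [0.27,0.27,0],
    [0.36,0.36,0],
    [0.45,0.45,0],
    [0.54,0.54,0],
    [0.63,0.63,0],
    [0.72,0.72,0],
    [0.8,0.85,0],
    [0.85,0.9,0]
  ],
  "dr": [
    [0,0,0.06],
    [0,0,0.12],
    [0,0,0.18],
    [0,0,0.24],
    [0,0,0.3],
    [0,0,0.36],
    [0,0,0.42],
    [0,0,0.48],
    [0,0,0.54],
    [0,0,0.6]
  ],
  "hand": 1
}}

```text
t: 1.1
ee_pos: [481.0, -246.2, 221.7]
orientation: [-3.079, 0.62, 0.004]
ft_force: [-0.2, -0.5, -1.7]
width: 87.8
```

Emit:
{"method": "jog_arm", "body": {
  "travel": [
    [0.01,0.1,0],
    [0.01,0.2,0],
    [0.01,0.3,0],
    [0.02,0.4,0],
    [0.02,0.5,0],
    [0.02,0.62,0],
    [0.02,0.74,0],
    [0.026,0.86,0],
    [0.026,0.96,0],
    [0.026,1.0,0]
  ],
  "dr": [
    [0,0,0],
    [0,0,0],
    [0,0,0],
    [0,0,0],
    [0,0,0],
    [0,0,0],
    [0,0,0],
    [0,0,0],
    [0,0,0],
    [0,0,0]
  ]
}}

```text
t: 2.1
ee_pos: [491.0, 156.9, 221.6]
orientation: [-3.08, 0.615, 0.004]
ft_force: [-1.1, 0.6, 0.2]
width: 87.9
```

Emit:
{"method": "jog_arm", "body": {
  "travel": [
    [0,0.11,0],
    [0,0.213,0],
    [0,0.213,-0.1],
    [0,0.213,-0.2],
    [0,0.213,-0.3],
    [0,0.213,-0.35],
    [0,0.213,-0.35],
    [0,0.213,-0.35],
    [0,0.213,-0.35],
    [0,0.213,-0.35]
  ],
  "dr": [
    [0,0,0],
    [0,0,0],
    [0,0,0],
    [0,0,0],
    [0,0,0],
    [0,0,0],
    [0,0,0],
    [0,0,0],
    [0,0,0],
    [0,0,0]
  ]
}}

```text
t: 3.1
ee_pos: [492.0, 242.5, 83.1]
orientation: [-3.078, 0.615, 0.0]
ft_force: [-0.3, 0.6, -0.9]
width: 88.0
```

```bash
python3 - <<'E'
from h import *
a=look('side','s2.png');b=look('top','t2.png')
A=cv2.cvtColor(a['pixels'],4)[110:230,150:270];B=cv2.cvtColor(b['pixels'],4)[165:285,130:250]
cv2.imwrite('pics/c2.png',cv2.resize(np.hstack([A,B]),(800,400),interpolation=2))
E
```

```text
(no output)
```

View pics/c2.png

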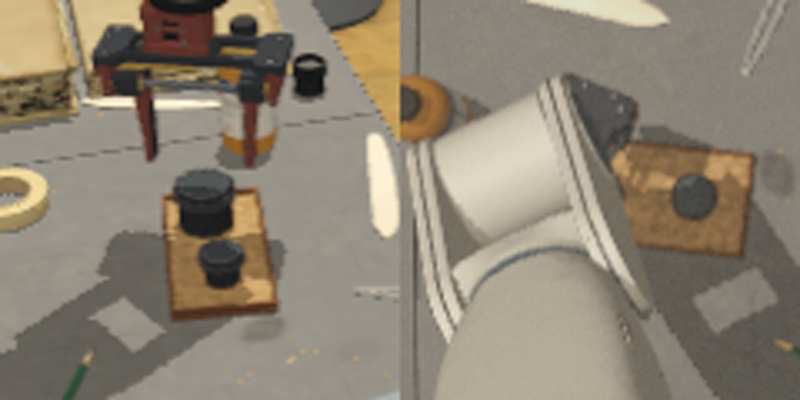

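The side view (left half) shows the fingers straddling the large cell, roughly centred. The top view (right half) shows the wrist close to the bottle, so I'll check that clearance before descending.

```bash
python3 - <<'E'
from h import *
W=np.load('top1.npz')['W'].reshape(-1,3)
b=W[(abs(W[:,0]-540)<60)&(abs(W[:,1]-350)<60)&(W[:,2]>100)];c=np.nanmean(b,0);print('bottle',c,b.min(0),b.max(0))
for n in('side','top'):
    V=cloud(look(n)).reshape(-1,3);d=np.hypot(V[:,0]-c[0],V[:,1]-c[1])
    m=(d>32)&(d<90)&(V[:,2]>60);p=V[m];i=np.argsort(p[:,2])[:400:25];print(n,np.c_[p[i],d[m][i]].round())
E
```

```text
bottle [567.5785168  382.97662762 127.47467793] [542.65395144 360.25895798 100.36454516] [597.13926224 409.1125149  155.6566178 ]
side []
top [[597. 400. 105.  34.]]
```

Emit:
{"method": "jog_arm", "body": {
  "travel": [
    [0,0,-0.05],
    [0,0,-0.1],
    [0,0,-0.145],
    [0,0,-0.145],
    [0,0,-0.145],
    [0,0,-0.145],
    [0,0,-0.145],
    [0,0,-0.145],
    [0,0,-0.145],
    [0,0,-0.145]
  ],
  "dr": [
    [0,0,0],
    [0,0,0],
    [0,0,0],
    [0,0,0],
    [0,0,0],
    [0,0,0],
    [0,0,0],
    [0,0,0],
    [0,0,0],
    [0,0,0]
  ]
}}

```text
t: 4.3
ee_pos: [491.5, 242.3, 24.6]
orientation: [-3.079, 0.615, 0.002]
ft_force: [0.8, -0.0, -0.3]
width: 88.4
```

Emit:
{"method": "jog_arm", "body": {
  "travel": [
    [0,0,0],
    [0,0,0],
    [0,0,0],
    [0,0,0],
    [0,0,0],
    [0,0,0],
    [0,0,0],
    [0,0,0],
    [0,0,0],
    [0,0,0]
  ],
  "dr": [
    [0,0,0],
    [0,0,0],
    [0,0,0],
    [0,0,0],
    [0,0,0],
    [0,0,0],
    [0,0,0],
    [0,0,0],
    [0,0,0],
    [0,0,0]
  ],
  "hand": -1
}}

```text
t: 5.3
ee_pos: [491.5, 242.3, 24.5]
orientation: [-3.079, 0.615, 0.002]
ft_force: [0.3, -0.3, -0.6]
width: 59.4
```

Emit:
{"method": "jog_arm", "body": {
  "travel": [
    [0,0,0.08],
    [0,0,0.18],
    [0,0,0.28],
    [0,-0.04,0.33],
    [0.02,-0.12,0.33],
    [0.05,-0.22,0.33],
    [0.07,-0.32,0.33],
    [0.1,-0.42,0.33],
    [0.12,-0.5,0.33],
    [0.13,-0.54,0.33]
  ],
  "dr": [
    [0,0,0],
    [0,0,0],
    [0,0,0],
    [0,0,0],
    [0,0,0],
    [0,0,0],
    [0,0,0],
    [0,0,0],
    [0,0,0],
    [0,0,0]
  ]
}}

```text
t: 6.3
ee_pos: [543.8, 23.9, 156.5]
orientation: [-3.078, 0.619, 0.002]
ft_force: [-0.4, 0.1, -1.4]
width: 59.5
```

Emit:
{"method": "jog_arm", "body": {
  "travel": [
    [0.02,-0.08,0],
    [0.04,-0.18,0],
    [0.07,-0.28,0],
    [0.1,-0.36,0],
    [0.126,-0.43,-0.04],
    [0.126,-0.43,-0.08],
    [0.126,-0.43,-0.09],
    [0.126,-0.43,-0.09],
    [0.126,-0.43,-0.09],
    [0.126,-0.43,-0.09]
  ],
  "dr": [
    [0,0,0],
    [0,0,0],
    [0,0,0],
    [0,0,0],
    [0,0,0],
    [0,0,0],
    [0,0,0],
    [0,0,0],
    [0,0,0],
    [0,0,0]
  ]
}}

```text
t: 7.3
ee_pos: [594.5, -147.1, 121.3]
orientation: [-3.079, 0.617, 0.0]
ft_force: [-0.2, -0.5, -2.0]
width: 59.6
```

```bash
cat > v.py <<'E'
import sys
from h import *
a=look('side');b=look('top')
np.savez('cur.npz',sW=cloud(a),sp=a['pixels'],tW=cloud(b),tp=b['pixels'])
A=cv2.cvtColor(a['pixels'],4)[180:280,225:325];B=cv2.cvtColor(b['pixels'],4)[135:235,265:365]
cv2.imwrite('pics/'+sys.argv[1],cv2.resize(np.hstack([A,B]),(800,400),interpolation=2))
W=cloud(a).reshape(-1,3)
m=(np.hypot(W[:,0]-594,W[:,1]+148)<45)
o=telemetry.get_obs();print(o['ee_pos'].round(1),o['ft_force'].round(1))
z0=o['ee_pos'][2]-19
P=W[m&(abs(W[:,2]-z0-14)<16)]
# cylinder skirt radius 28: fit axis
from scipy.optimize import least_squares
P=P[(P[:,2]>z0+2)&(P[:,2]<z0+27)]
print(len(P),least_squares(lambda c:np.hypot(*(P[:,:2]-c).T)-28,[594,-148],loss='soft_l1').x.round(1))
E
python3 v.py c3.png
```

```text
[ 594.6 -147.5  121.3] [ 0.6 -0.4 -1.2]
190 [ 594.  -144.3]
```

View pics/c3.png

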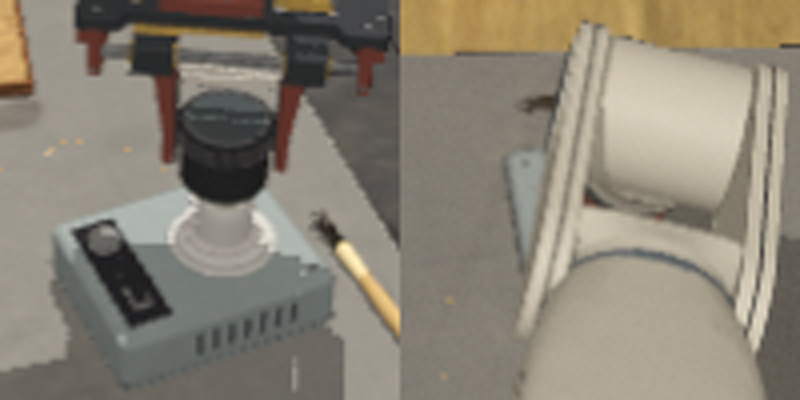

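The cell hangs level over the barrel: in the side crop both axes sit at column 225 or so. I'll compare the barrel's cylinder fit in the same camera.

```bash
python3 - <<'E'
from h import *
from scipy.optimize import least_squares
W=np.load('side1.npz')['W'].reshape(-1,3)
def fit(W,c,r,a,b,tol=4):
    c=np.array(c,float)
    for _ in range(4):
        P=W[(abs(np.hypot(W[:,0]-c[0],W[:,1]-c[1])-r)<tol)&(W[:,2]>a)&(W[:,2]<b)]
        c=least_squares(lambda c:np.hypot(*(P[:,:2]-c).T)-r,c,loss='soft_l1').x
    return len(P),c.round(1)
print('barrel side',fit(W,(594,-148),18,63,78), fit(W,(594,-148),18,66,77,6))
print('start cell',fit(W,(491,242),28,12,33),fit(W,(491,242),30,38,50))
d=np.load('cur.npz');V=d['sW'].reshape(-1,3)
print('now cell',fit(V,(594,-146),28,106,128),fit(V,(594,-146),30,133,146),'barrel',fit(V,(594,-148),18,66,77))
# axis in image: project
W=V[(np.hypot(V[:,0]-594,V[:,1]+148)<45)&(V[:,2]>142)&(V[:,2]<156)];print(W.mean(0))
E
```

```text
barrel side (56, array([ 595., -147.])) (44, array([ 594.7, -147.1]))
start cell (84, array([490.8, 244.8])) (58, array([490.8, 244.7]))
now cell (154, array([ 594.1, -144.2])) (106, array([ 594. , -144.8])) barrel (47, array([ 595. , -147.5]))
[ 592.63138607 -150.24564728  148.46597721]
```

Emit:
{"method": "jog_arm", "body": {
  "travel": [
    [0.002,-0.003,-0.01],
    [0.002,-0.003,-0.02],
    [0.002,-0.003,-0.03],
    [0.002,-0.003,-0.038],
    [0.002,-0.003,-0.044],
    [0.002,-0.003,-0.048],
    [0.002,-0.003,-0.052],
    [0.002,-0.003,-0.056],
    [0.002,-0.003,-0.06],
    [0.002,-0.003,-0.062]
  ],
  "dr": [
    [0,0,0],
    [0,0,0],
    [0,0,0],
    [0,0,0],
    [0,0,0],
    [0,0,0],
    [0,0,0],
    [0,0,0],
    [0,0,0],
    [0,0,0]
  ]
}}

```text
t: 8.4
ee_pos: [595.3, -148.7, 96.3]
orientation: [-3.078, 0.617, 0.0]
ft_force: [0.3, 0.8, -1.5]
width: 59.5
```

Emit:
{"method": "jog_arm", "body": {
  "travel": [
    [0,0,-0.001],
    [0,0,-0.002],
    [0,0,-0.003],
    [0,0,-0.004],
    [0,0,-0.005],
    [0,0,-0.006],
    [0,0,-0.007],
    [0,0,-0.008],
    [0,0,-0.009],
    [0,0,-0.009]
  ],
  "dr": [
    [0,0,0],
    [0,0,0],
    [0,0,0],
    [0,0,0],
    [0,0,0],
    [0,0,0],
    [0,0,0],
    [0,0,0],
    [0,0,0],
    [0,0,0]
  ]
}}

```text
t: 9.4
ee_pos: [595.4, -148.7, 92.9]
orientation: [-3.078, 0.617, -0.0]
ft_force: [-0.9, 1.0, 0.7]
width: 59.4
```

Emit:
{"method": "jog_arm", "body": {
  "travel": [
    [0,0,-0.001],
    [0,0,-0.002],
    [0,0,-0.002],
    [0,0,-0.002],
    [0,0,-0.002],
    [0,0,-0.002],
    [0,0,-0.002],
    [0,0,-0.002],
    [0,0,-0.002],
    [0,0,-0.002]
  ],
  "dr": [
    [0,0,0],
    [0,0,0],
    [0,0,-0.02],
    [0,0,-0.04],
    [0,0,-0.06],
    [0,0,-0.08],
    [0,0,-0.1],
    [0,0,-0.12],
    [0,0,-0.14],
    [0,0,-0.16]
  ]
}}

```text
t: 10.4
ee_pos: [595.4, -148.8, 92.0]
orientation: [-2.976, 1.0, -0.001]
ft_force: [0.2, 0.3, -1.5]
width: 59.5
```

Emit:
{"method": "jog_arm", "body": {
  "travel": [
    [0,0,-0.001],
    [0,0,-0.002],
    [0,0,-0.003],
    [0,0,-0.004],
    [0,0,-0.005],
    [0,0,-0.006],
    [0,0,-0.006],
    [0,0,-0.006],
    [0,0,-0.006],
    [0,0,-0.006]
  ],
  "dr": [
    [0,0,0],
    [0,0,0],
    [0,0,0],
    [0,0,0],
    [0,0,0],
    [0,0,0],
    [0,0,0],
    [0,0,0],
    [0,0,0],
    [0,0,0]
  ]
}}

```text
t: 11.4
ee_pos: [595.6, -148.9, 89.7]
orientation: [-2.976, 1.0, -0.002]
ft_force: [-0.0, -3.1, 1.1]
width: 59.5
```

Emit:
{"method": "jog_arm", "body": {
  "travel": [
    [0,-0.001,0],
    [0,-0.002,0],
    [0,-0.002,-0.001],
    [0,-0.002,-0.002],
    [0,-0.002,-0.003],
    [0,-0.002,-0.004],
    [0,-0.002,-0.005],
    [0,-0.002,-0.006],
    [0,-0.002,-0.006],
    [0,-0.002,-0.006]
  ],
  "dr": [
    [0,0,0],
    [0,0,0],
    [0,0,0],
    [0,0,0],
    [0,0,0],
    [0,0,0],
    [0,0,0],
    [0,0,0],
    [0,0,0],
    [0,0,0]
  ]
}}

```text
t: 12.4
ee_pos: [595.4, -149.6, 87.1]
orientation: [-2.976, 1.0, -0.001]
ft_force: [0.3, 2.8, 0.0]
width: 59.5
```

```bash
python3 v.py c4.png
```

```text
[ 595.4 -149.6   87.1] [-1.3  2.   0.5]
171 [ 596.1 -147. ]
```

View pics/c4.png

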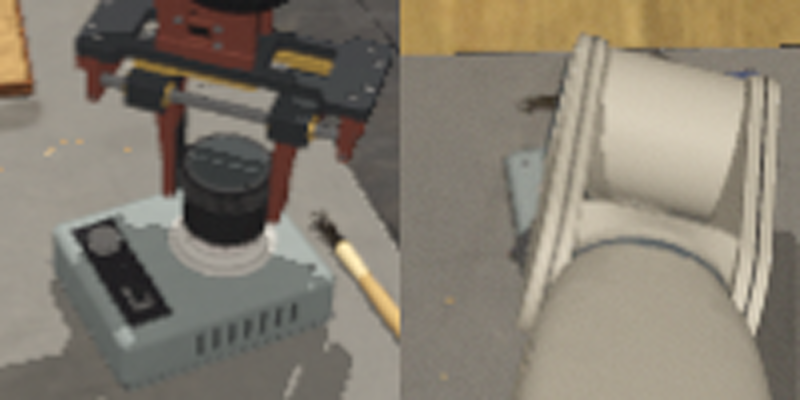

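```bash
python3 - <<'E'
from h import *
V=np.load('cur.npz')['sW'].reshape(-1,3)
for c in[(595.5,-149)]:
    P=V[np.hypot(V[:,0]-c[0],V[:,1]-c[1])<24];P=P[P[:,2]>95];print(len(P),np.percentile(P[:,2],[5,25,50,75,95]).round(1),P.mean(0).round(1))
print(telemetry.get_obs()['moment'])
E
```

```text
430 [113.3 114.9 205.9 225.2 438.6] [ 596.4 -153.1  206.8]
[ 0.53350796  0.04936251 -0.08120875]
```

Emit:
{"method": "jog_arm", "body": {
  "travel": [
    [0,0.001,-0.002],
    [0,0.001,-0.004],
    [0,0.001,-0.006],
    [0,0.001,-0.008],
    [0,0.001,-0.01],
    [0,0.001,-0.012],
    [0,0.001,-0.014],
    [0,0.001,-0.015],
    [0,0.001,-0.015],
    [0,0.001,-0.015]
  ],
  "dr": [
    [0,0,0],
    [0,0,0],
    [0,0,0],
    [0,0,0],
    [0,0,0],
    [0,0,0],
    [0,0,0],
    [0,0,0],
    [0,0,0],
    [0,0,0]
  ]
}}

```text
t: 13.5
ee_pos: [595.5, -149.3, 81.0]
orientation: [-2.976, 1.0, -0.001]
ft_force: [1.1, -1.3, 0.3]
width: 59.6
```

Emit:
{"method": "jog_arm", "body": {
  "travel": [
    [0,0,-0.001],
    [0,0,-0.002],
    [0,0,-0.003],
    [0,0,-0.004],
    [0,0,-0.005],
    [0,0,-0.006],
    [0,0,-0.006],
    [0,0,-0.006],
    [0,0,-0.006],
    [0,0,-0.006]
  ],
  "dr": [
    [0,0,0],
    [0,0,0],
    [0,0,0],
    [0,0,0],
    [0,0,0],
    [0,0,0],
    [0,0,0],
    [0,0,0],
    [0,0,0],
    [0,0,0]
  ]
}}

```text
t: 14.5
ee_pos: [595.5, -149.3, 79.2]
orientation: [-2.976, 1.0, -0.001]
ft_force: [-2.0, 1.1, 7.0]
width: 59.3
```

Emit:
{"method": "jog_arm", "body": {
  "travel": [
    [0,0,-0.001],
    [0,0,-0.002],
    [0,0,-0.003],
    [0,0,-0.004],
    [0,0,-0.004],
    [0,0,-0.004],
    [0,0,-0.004],
    [0,0,-0.004],
    [0,0,-0.004],
    [0,0,-0.004]
  ],
  "dr": [
    [0,0,0],
    [0,0,0],
    [0,0,0],
    [0,0,0],
    [0,0,0],
    [0,0,0],
    [0,0,0],
    [0,0,0],
    [0,0,0],
    [0,0,0]
  ]
}}

```text
t: 15.5
ee_pos: [595.5, -149.3, 78.3]
orientation: [-2.976, 1.0, -0.001]
ft_force: [-1.8, 0.3, 8.1]
width: 59.2
```

Emit:
{"method": "jog_arm", "body": {
  "travel": [
    [0,0,-0.002],
    [0,0,-0.003],
    [0,0,-0.004],
    [0,0,-0.005],
    [0,0,-0.005],
    [0,0,-0.005],
    [0,0,-0.005],
    [0,0,-0.005],
    [0,0,-0.005],
    [0,0,-0.005]
  ],
  "dr": [
    [0,0,0],
    [0,0,0],
    [0,0,0],
    [0,0,0],
    [0,0,0],
    [0,0,0],
    [0,0,0],
    [0,0,0],
    [0,0,0],
    [0,0,0]
  ]
}}

```text
t: 16.5
ee_pos: [595.5, -149.3, 77.2]
orientation: [-2.976, 1.0, -0.002]
ft_force: [-2.6, 0.4, 10.3]
width: 59.5
```

Emit:
{"method": "jog_arm", "body": {
  "travel": [
    [0,0,-0.002],
    [0,0,-0.003],
    [0,0,-0.004],
    [0,0,-0.005],
    [0,0,-0.005],
    [0,0,-0.005],
    [0,0,-0.005],
    [0,0,-0.005],
    [0,0,-0.005],
    [0,0,-0.005]
  ],
  "dr": [
    [0,0,0],
    [0,0,0],
    [0,0,0],
    [0,0,0],
    [0,0,0],
    [0,0,0],
    [0,0,0],
    [0,0,0],
    [0,0,0],
    [0,0,0]
  ]
}}

```text
t: 17.5
ee_pos: [595.6, -149.3, 76.5]
orientation: [-2.976, 1.0, -0.002]
ft_force: [-4.1, 0.4, 13.4]
width: 59.1
```

Emit:
{"method": "jog_arm", "body": {
  "travel": [
    [0,0,-0.002],
    [0,0,-0.003],
    [0,0,-0.004],
    [0,0,-0.005],
    [0,0,-0.005],
    [0,0,-0.005],
    [0,0,-0.005],
    [0,0,-0.005],
    [0,0,-0.005],
    [0,0,-0.005]
  ],
  "dr": [
    [0,0,0],
    [0,0,0],
    [0,0,0],
    [0,0,0],
    [0,0,0],
    [0,0,0],
    [0,0,0],
    [0,0,0],
    [0,0,0],
    [0,0,0]
  ]
}}

```text
t: 18.5
ee_pos: [595.6, -149.3, 76.4]
orientation: [-2.976, 1.0, -0.002]
ft_force: [-5.2, 0.9, 19.2]
width: 59.4
```

```bash
python3 v.py c5.png; python3 - <<'E'
from h import *
V=np.load('cur.npz')['sW'].reshape(-1,3)
P=V[np.hypot(V[:,0]-595.5,V[:,1]+149)<24];P=P[(P[:,2]>95)&(P[:,2]<120)];print(len(P),np.percentile(P[:,2],[5,25,50,75,95]).round(1),P.mean(0).round(1))
W=np.load('top1.npz')['W'].reshape(-1,3)
V=np.load('cur.npz')['tW'].reshape(-1,3)
for w in(W,V):
    p=w[(np.hypot(w[:,0]-487,w[:,1]-146)<35)&(w[:,2]>32)&(w[:,2]<48)];print('small',len(p),p.mean(0).round(1))
E
```

```text
[ 595.6 -149.3   76.4] [-6.9  2.  19.2]
171 [ 595.6 -147. ]
184 [102.6 103.5 104.1 105.  106.1] [ 595.3 -148.6  104.3]
small 164 [487.6 146.4  38.2]
small 164 [487.4 146.1  38.6]
```

View pics/c5.png

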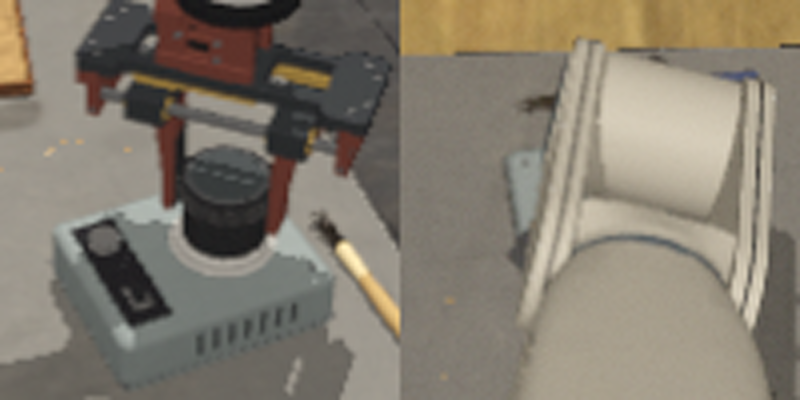

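The view shows the cell down inside the clamp band, upright and still gripped. The force rose by 6 N with almost no travel at TCP 76.4 mm, where I expected about 76.5 mm at home. That means the cell is on its seat, so I'm handing in.

```bash
python3 -c "
from h import *
print(ticket.close_job());o=telemetry.get_obs();print(o['t'],o['ee_pos'],o['ft_force'],o['width'])"
```

```text
the job is handed in; nothing more can be done
None
the job is handed in; nothing more can be done
```

The larger cell is on the barrel with its keyways over the pins, pushed down onto its seat. I handed the job in at about 18.6 s with the fingers still gripping it and holding it down; no verdict was reported.

**Keyways:** I set the cell lightly on the pins and turned it clockwise with about 2 N of push. The keyways caught by about 0.25 rad, and the cell then sank with almost no resistance until it met the spring.

**Fully home:** I pressed until the tool stopped at 76.4 mm, against about 76.5 mm expected at home. In the last push the force rose from 13 N to 19 N with almost no movement, which points to the seat. I had no direct reading of the spring ring.

**Grip:** The finger opening stayed at 59.4 mm. The cell's top was 27.8 mm above the tool point just after the catch and again at the end, so it had not slipped.

**Other objects:** The smaller cell moved less than 0.5 mm by the camera. I did not re-measure the tweezers, eraser or bottle at the end, but the arm kept clear of them.

**Disagreements:**
- The two cameras and fitting methods differed by 2–4 mm in y on the cell and barrel. I took a compromise, and the cell slid over the barrel with 3 N or less of side force.
- At the end a side force of 5–7 N in x remained.
- The state reading I tried after hand-in was refused, so I have no numbers from the final second.

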